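# Lock the battery cap on the counter intercom and test it

## Task

Close the battery compartment of the counter intercom: pick up the loose winged cap, put its two lugs through the slots of the round socket on the sloping face, press it down against the battery's spring and twist it clockwise a quarter turn until it stops, then ease off so that it springs up into its lock, and let go. Then press the intercom's round test button fully in and release it. Leave the gate fob and the glue stick where they are.

Things in the scene. Friction and masses are not known exactly. Their poses are not given: they have to be found in the camera images.
- cap_grip (a point): The loose cap (about 70 g): a point in its black wing grip, on its axis, 52 mm above its underside. z up the axis, x along the wing. The wing is 46 mm long (x), 12 mm thick (y); its top is 10 mm above this point, the top of the grey flange (68 mm diameter, 6 mm thick) 23 mm below it. The cap stands upright on its shank at the start; half a turn makes no difference.
- cap_lugs (a point): Point on the cap's axis half-way up its two lugs, 11 mm above the underside, 41 mm below cap_grip; axes as there. The lugs lie at +x and -x, under the wing's ends: 9 mm wide, 6 mm high, reaching 23 mm from the axis. Shank: 35 mm diameter, 23 mm from underside to flange, its lowest 7 mm tapered down to 24 mm diameter; the soft rubber seal under the flange gives way.
- socket: Aluminium bayonet collar, 72 mm diameter, on the intercom's sloping face. Origin: centre of its mouth, level with the collar's top; z: out along its axis, 30 degrees from vertical, leaning to the clerk; x: up the slope, along the wing when locked. Bore 37 mm diameter. Two entry slots, 16 mm wide, to 26 mm from the axis, lie 85 degrees counter-clockwise of +x and -x seen looking into the mouth.
- socket_pressed (a point): On the socket's axis, 29 mm above the mouth, axes as the socket: where cap_grip is when the cap is pressed right in, flange on the collar. There (or up to 1.5 mm short) the lugs clear the 7 mm lip and turn 85 degrees clockwise to a stop; not the other way. A battery on a spring (500 N/m) meets the cap's underside 10 mm below the mouth and pushes back, 6.5 N when fully pressed.
- socket_locked (a point): On the socket's axis, 34 mm above the mouth, axes as the socket: where cap_grip is when locked. Turned to the stop and eased off, the cap is lifted 5 mm by the spring (4 N left) until each lug sits in a 3 mm deep notch under the lip; the wing then points along x.
- intercom: The grey wedge-shaped counter intercom, fixed to the counter: 150 mm deep (x), 220 mm wide (y), 30 mm high in front and 117 mm at the back. Origin: centre of its underside; x: towards its back, y: to its left.
- test_top (a point): Centre of the top of the intercom's test button, a black round button 28 mm in diameter on a grey block on the same sloping face, 118 mm to the right of the socket. Its z points out of the face, parallel to the socket's axis. It is pressed along -z.
- test (a joint): Travel of the test button: 0 m released, 0.006 m fully in (about 5 N); it springs back.
- gate_fob: Bystander: black gate fob lying flat, 26 x 64 x 14 mm. Origin at the centre of its underside.
- glue_stick: Bystander: standing glue stick, 26 mm in diameter, 86 mm high. Origin at the centre of its underside.

How it is judged:
On the way, in this order (a step that is already met when the one before it is completed fails the run):
1. the cap is locked in the socket (turned to its stop and sprung up into the notches) and let go (angle between the x axis of cap_grip and the x axis of socket, either way round below 0.22 rad and angle between the z axis of cap_grip and the z axis of socket, either way round below 0.12 rad and z of cap_grip in the frame of socket between 0.0325 and 0.0365 m and x of cap_grip in the frame of socket between -0.007 and 0.007 m and y of cap_grip in the frame of socket between -0.007 and 0.007 m and contact force between cap and the fingers below 0.2 N), for 0.3 s.
2. the test button is pressed fully in (value of joint test above 0.0048 m), for 0.05 s.
At the end, for the whole second after the job is handed in: The cap sits locked in the socket at rest: its wing within 0.22 rad of the socket's x, its axis within 0.12 rad of the socket's, cap_grip 32.5 to 36.5 mm above the mouth and no more than 38 mm from its centre; the test button is out again (less than 1.5 mm in) (angle between the x axis of cap_grip and the x axis of socket, either way round below 0.22 rad and angle between the z axis of cap_grip and the z axis of socket, either way round below 0.12 rad and z of cap_grip in the frame of socket between 0.0325 and 0.0365 m and distance between cap_grip and socket below 0.038 m and value of joint test below 0.0015 m and linear speed of cap below 0.01 m/s); the robot touches nothing.
It fails at once if the gate fob or the glue stick is moved more than 30 mm (distance of any of gate_fob, glue_stick from where it was at the start of the episode above 0.03 m).
It also fails if it takes over 58 s, if anything falls off the work surface, if the arm or the gripper's body presses on something with over 40 N, if the wrist force passes 120 N, or if a joint passes its speed limit or range.

## Robot

A 6-joint arm with a two-finger parallel gripper is mounted at the origin on a cart in front of the work surface, level with it; the furniture and walls round the work are solid. World frame = base frame: x ahead of the robot, y to its left, z up, the work surface at z = 0. Lengths are in m, angles in rad, forces in N, time in s.
With the tool pointing down it reaches from about 0.35 to 0.85 m from the base axis. Payload 8.1 kg.
Tool frame: the origin (TCP) lies at the very end of the fingers, on their centre line; the grasp point (between the pads) lies manip.tcp_to_grasp behind it (manip.tcp_to_grasp is the distance from the TCP to the grasp point, in m); z points along the fingers, y is the line along which they close (so a half turn about z gives the same grasp; the last joint's range is limited). The gripper opens to 93 mm and grips with 3 to 60 N. Pads are 15 mm wide; open, the fingers measure 128 mm over their backs; the gripper's body (75 mm by 188 mm) begins 65 mm behind the grasp point.
Start: joints at [-1.36, 0.13, 1.488, -0, 1.523, -0.085], TCP at [0.175, -0.574, 0.219] pointing down, gripper open.
Joint ranges: [-2.96, 2.96], [-0.89, 2.26], [0.02, 2.5], [-1.34, 4.48], [0, 2.73], [-2.66, 2.66]. Speed limits (rad/s): [2.39, 2.39, 2.79, 3.14, 3.14, 3.14].

## Interface

Orientations are given as a unit quaternion [x, y, z, w].
In Python, from bench import sense, camera, sign_off, nets, manip gives the robot as it stands.
- The arm moves only by the tool step_arm, never from a script. Its argument "rows" is a list that holds one entry, the list of rows, each a list of 5 numbers: the shift along the tool's x, y, z in cm, then the turn about the tool's z in rad, then the finger opening in cm, from 0 to 9.3. A call has 1 to 20 rows; each row is the pose to reach, as a shift and turn from the pose commanded when the call began, along the tool's axes at that moment; what a row does not reach only later rows make up. A row lasts 1/10 s, in which the tool goes at most 50 mm and 8.59 degrees, less where a joint would pass 70% of its speed; a pose out of reach is approached as far as the arm can. A call with a gripper value outside its range is refused whole. The fingers move at their own pace and stop on an object; "newtons" is the grip in N (left out, the last holds). Time passes only in rows, so rows that repeat a pose let the fingers close. It gives the time, the measured TCP pose, the force, the opening and the grip force at its end, in the units of the state.
- sense(): the state, without advancing time (a new reading comes with each control period).
- camera(name): name is "scene" or "side" or "wrist"; returns a dict with "color" (400x640x3 uint8, blue, green, red), "fov_y" (degrees; the focal length in pixels is half the picture's height over the tangent of half this angle, whatever the lens; pixels are square), "cx", "cy" (the principal point, pixels), "eye" and "attitude" of the camera in the world. Camera axes: x right, y up, looking along -z (the intrinsics and any distortion apply to the point x, -y, -z); pixel columns grow to the right and rows downward; lengths in m; the calibration is good to about 2 mm. A picture is of the moment at which its call begins. There is no depth.
- sign_off(): hands the job in; it is judged then, once.
Trained networks look in a picture, given as the dict that the camera call returned (one of the last four; its "shot" number tells which), for a name from the list of things; names that differ only in an ending like _2 or _b are one class to them, and where a whole thing is asked for, a point or a joint stands for the part that bears it (a point fixed in the world has none). Each returns a list of dicts, best first, with "score" (0 to 1); they miss things now and then, are a little off and sometimes report something else, mostly with a low value. They report only what shows in the picture. A call takes as long as a camera call.
- nets.find_in(picture, query): "location" ([x, y, z] in m, in world coordinates, good to about 4 mm: the middle of the surface that is visible of it).
The state is a dict: "clock": time; "q": joint angles; "joint_vel": joint speeds; "effort": joint torques, N m; "tool_pos": TCP position; "eef_rot": TCP orientation; "ft_force": force on the tool from outside, world axes, zero at the start; "ft_torque": the same for the moment, N m; "grip_width": finger opening in m; "grasp_force": force on a finger pad.
Only numpy, scipy, OpenCV 4.12 (cv2) and the standard library are available. Lean on these libraries where they do the work, as an engineer would, in place of code of your own. Each camera call takes 0.05 s, during which the arm holds its last target. There are 200 camera calls.

## Working session

There is one attempt and no reset: what is moved stays moved. The work goes in short steps, Python scripts to look and compute and a tool call to move; the robot and the scene stay as the last step left them, time stands still between calls to the robot, and variables do not carry over. Pictures are saved under pics/ and viewed, at most 10 in all, crops included, and the job is handed in when it is done.

Besides the shell and the picture viewer there is one more tool, called after "Request:" as name(argument=value, ...) on one line, values as JSON. step_arm: Moves the arm, as the interface text tells. Its arguments: {"type":"object","properties":{"rows":{"type":"array","items":{"type":"array","items":{"type":"array","items":{"type":"number"}}}},"newtons":{"type":"number"}},"required":["rows"]}

```bash
mkdir -p pics; ls
cat > h.py <<'E'
from bench import sense,camera,sign_off,nets,manip
import numpy as np,cv2
from scipy.spatial.transform import Rotation as R
E
python3 - <<'E'
from h import *
s=sense();print({k:np.round(v,3).tolist() for k,v in s.items()});print({a:getattr(manip,a) for a in dir(manip) if a[0]!='_'})
ims=[]
for n in ["scene","side","wrist"]:
    p=camera(n);ims.append(p["color"]);print(n,{k:v for k,v in p.items() if k!="color"})
    for q in ["cap_grip","socket","intercom","test_top","gate_fob","glue_stick"]:
        print(q,[(np.round(r["location"],3).tolist(),round(r["score"],2)) for r in nets.find_in(p,q)][:2])
    cv2.imwrite(f"pics/{n}.png",p["color"])
v=np.vstack([np.hstack([ims[0],ims[1]]),np.hstack([ims[2],ims[2]*0])])
cv2.imwrite("pics/all.png",cv2.resize(v,(800,500),interpolation=cv2.INTER_AREA))
E
```

```text
pics
{'clock': 0.0, 'q': [-1.36, 0.131, 1.489, 0.0, 1.523, -0.085], 'joint_vel': [0.001, -0.0, 0.001, 0.001, 0.0, 0.001], 'effort': [0.0, -55.984, -49.176, 0.077, 0.035, -0.0], 'tool_pos': [0.175, -0.573, 0.218], 'eef_rot': [0.989, 0.147, -0.0, -0.001], 'ft_force': [-0.115, -0.436, -0.289], 'ft_torque': [0.041, 0.0, -0.039], 'grasp_force': 0.0, 'grip_width': 0.093}
{'MotionError': <class 'bench.MotionError'>, 'tcp_to_grasp': 0.0188}
scene {'fov_y': 54.97665576137358, 'cx': 311.72145569589577, 'cy': 196.51575919030438, 'eye': array([-0.06751664,  0.45105253,  0.54651939]), 'attitude': array([-0.19510289,  0.46799655,  0.79236208, -0.33922917]), 'shot': 1}
cap_grip [([0.424, 0.096, 0.035], 0.82)]
socket [([0.568, -0.279, 0.093], 0.81)]
intercom [([0.547, -0.269, 0.063], 0.93)]
test_top []
gate_fob [([0.384, -0.136, 0.014], 0.52)]
glue_stick [([0.512, 0.191, 0.05], 0.78), ([0.425, 0.096, 0.031], 0.35)]
side {'fov_y': 55.85495686726115, 'cx': 319.50921229382965, 'cy': 200.13983648786015, 'eye': array([0.34566319, 0.55970135, 0.6527708 ]), 'attitude': array([-0.0555887 ,  0.41726196,  0.90085756, -0.10610373]), 'shot': 2}
cap_grip []
socket [([0.572, -0.279, 0.092], 0.82)]
intercom [([0.524, -0.295, 0.07], 0.94)]
test_top [([0.47, -0.333, 0.116], 0.59)]
gate_fob []
glue_stick [([0.519, 0.195, 0.062], 0.92), ([0.566, -0.281, 0.092], 0.68)]
wrist {'fov_y': 68.17493681575122, 'cx': 321.98424997451286, 'cy': 205.79289213440708, 'eye': array([ 0.25371937, -0.5511617 ,  0.38510705]), 'attitude': array([-0.11898304,  0.08823029, -0.58872588,  0.79464476]), 'shot': 3}
cap_grip []
socket []
intercom []
test_top []
gate_fob []
glue_stick []
```

View pics/all.png

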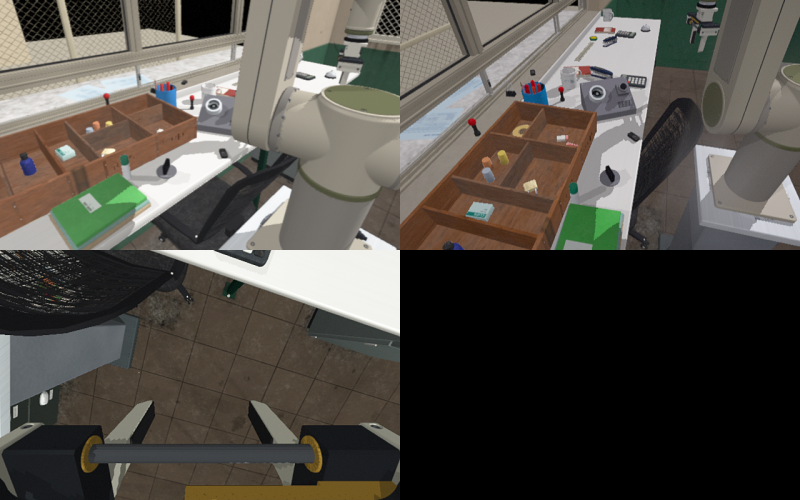

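View pics/side.png

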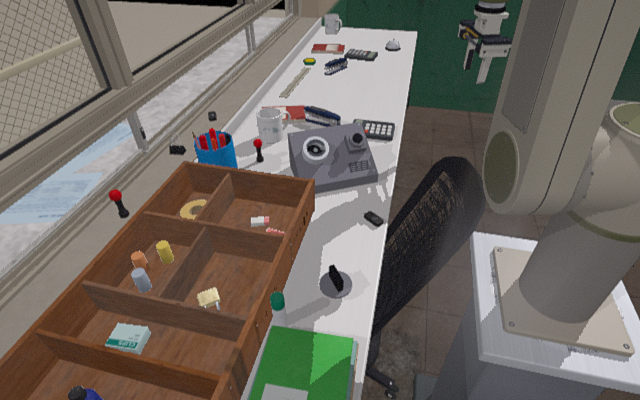

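The side picture shows the socket at (316,149), the test button at (356,140), the cap with its black wing at (336,283), the fob at (373,218) and the glue stick at (278,300). From the socket-to-button direction, the intercom's back points along azimuth of about -62°. I'll move the wrist camera over the cap next.

Request:
step_arm(rows=[[[32.8,-23.8,-6,0,9.3],[32.8,-23.8,-6,0,9.3],[32.8,-23.8,-6,0,9.3],[32.8,-23.8,-6,0,9.3],[32.8,-23.8,-6,0,9.3],[32.8,-23.8,-6,0,9.3],[32.8,-23.8,-6,0,9.3],[32.8,-23.8,-6,0,9.3],[32.8,-23.8,-6,0,9.3],[37,-58,-6,0,9.3],[37,-58,-6,0,9.3],[37,-58,-6,0,9.3],[37,-58,-6,0,9.3],[37,-58,-6,0,9.3],[37,-58,-6,0,9.3],[37,-58,-6,0,9.3],[37,-58,-6,0,9.3],[37,-58,-6,0,9.3]]])

```text
clock: 2.85
tool_pos: [0.3597, 0.0891, 0.2787]
eef_rot: [0.989, 0.149, 0.0, 0.0]
ft_force: [-0.6, -0.8, 0.7]
grip_width: 0.093
grasp_force: 0.0
```

Run:
```python
from h import *
s=sense();print({k:np.round(v,3).tolist() for k,v in s.items()})
for n in ["wrist","side","scene"]:
    p=camera(n)
    for q in ["cap_grip","socket","intercom","test_top","gate_fob","glue_stick"]:
        print(n,q,[(np.round(r["location"],3).tolist(),round(r["score"],2)) for r in nets.find_in(p,q)][:2])
    if n=="wrist":
        cv2.imwrite("pics/w2.png",p["color"]); print(p["eye"],p["attitude"])
    if n=="side":
        cv2.imwrite("pics/s2.png",cv2.resize(p["color"][60:340,240:440],None,fx=2.1,fy=2.1))
```

```text
{'clock': 2.85, 'q': [0.105, -0.539, 1.961, -0.001, 1.72, 1.376], 'joint_vel': [-0.061, 0.008, -0.002, -0.007, -0.001, -0.009], 'effort': [2.091, -23.54, -49.884, 0.321, -0.033, 0.301], 'tool_pos': [0.36, 0.089, 0.279], 'eef_rot': [0.989, 0.149, 0.0, 0.0], 'ft_force': [-0.648, -0.794, 0.672], 'ft_torque': [-0.019, 0.017, -0.024], 'grasp_force': 0.0, 'grip_width': 0.093}
wrist cap_grip [([0.434, 0.092, 0.032], 0.72)]
wrist socket []
wrist intercom [([0.506, -0.263, 0.045], 0.78), ([0.392, -0.139, 0.014], 0.54)]
wrist test_top [([0.389, -0.14, 0.018], 0.16)]
wrist gate_fob [([0.389, -0.138, 0.012], 0.67)]
wrist glue_stick [([0.516, 0.185, 0.086], 0.86)]
[0.43833374 0.11221771 0.4451187 ] [-0.11924502  0.08774682 -0.58746655  0.79559045]
side cap_grip [([0.435, 0.098, 0.024], 0.65)]
side socket [([0.571, -0.281, 0.089], 0.9)]
side intercom [([0.524, -0.295, 0.071], 0.67)]
side test_top []
side gate_fob [([0.383, -0.131, 0.014], 0.7)]
side glue_stick [([0.52, 0.199, 0.06], 0.68)]
scene cap_grip [([0.425, 0.1, 0.036], 0.59), ([0.513, 0.188, 0.052], 0.29)]
scene socket [([0.567, -0.282, 0.093], 0.7)]
scene intercom [([0.515, -0.294, 0.062], 0.9)]
scene test_top []
scene gate_fob [([0.383, -0.137, 0.014], 0.45)]
scene glue_stick [([0.511, 0.19, 0.052], 0.94), ([0.567, -0.279, 0.093], 0.62)]
```

View pics/w2.png

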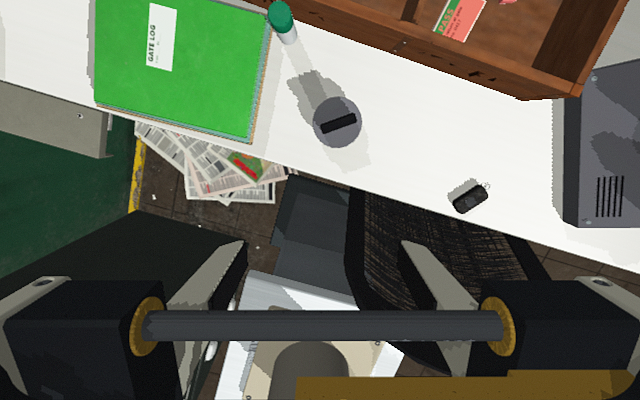

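In the wrist picture the flange is a disc at (337,122), with the black wing running from (320,132) to (358,113). I'll measure them by segmentation.

```bash
cat >> h.py <<'E'
def ray(p,uv):
    f=200/np.tan(np.radians(p["fov_y"])/2)
    uv=np.atleast_2d(uv).astype(float)
    d=np.c_[(uv[:,0]-p["cx"])/f,-(uv[:,1]-p["cy"])/f,-np.ones(len(uv))]
    return R.from_quat(p["attitude"]).apply(d)
def onz(p,uv,z):
    d=ray(p,uv); return p["eye"]+d*((z-p["eye"][2])/d[:,2])[:,None]
def proj(p,X):
    f=200/np.tan(np.radians(p["fov_y"])/2)
    c=R.from_quat(p["attitude"]).inv().apply(np.atleast_2d(X)-p["eye"])
    return np.c_[p["cx"]-f*c[:,0]/c[:,2],p["cy"]+f*c[:,1]/c[:,2]]
def wing(p,lo,hi,z,thr=45):
    (u0,v0),(u1,v1)=lo,hi
    m=np.all(p["color"][v0:v1,u0:u1]<thr,axis=2).astype(np.uint8)
    n,l,st,ce=cv2.connectedComponentsWithStats(m); k=1+np.argmax(st[1:,4])
    yx=np.argwhere(l==k)[:,::-1]+[u0,v0]
    X=onz(p,yx,z)[:,:2]; r=cv2.minAreaRect(np.float32(X*1000)); b=cv2.boxPoints(r)
    e=[b[1]-b[0],b[2]-b[1]]; e=max(e,key=np.linalg.norm)
    return len(yx),np.array(r[0])/1000,r[1],np.degrees(np.arctan2(e[1],e[0]))
E
python3 - <<'E'
from h import *
p=camera("wrist")
print(wing(p,(310,95),(365,145),0.062,30),wing(p,(310,95),(365,145),0.062,45))
hsv=p["color"][80:165,300:375].astype(int); print(p["color"][122,320],p["color"][140,345],p["color"][122,337],p["color"][165,345])
m=(np.abs(hsv.mean(2)-p["color"][140,345].mean())<25).astype(np.uint8)
n,l,st,ce=cv2.connectedComponentsWithStats(m);k=1+np.argmax(st[1:,4])
c=np.array(max(cv2.findContours((l==k).astype(np.uint8),0,1)[0],key=cv2.contourArea)[:,0])
e=cv2.fitEllipse(c);print(e); print(onz(p,[[e[0][0]+300,e[0][1]+80]],0.029))
E
```

```text
(292, array([0.43546075, 0.09025422]), (11.700295448303223, 44.244911193847656), np.float32(-53.18711)) (356, array([0.43548132, 0.09040968]), (12.044455528259277, 44.597015380859375), np.float32(-53.19149))
[90 87 85] [111 109 109] [31 27 28] [219 227 225]
((36.156864166259766, 41.4008903503418), (48.251319885253906, 50.38569259643555), 173.5181121826172)
[[0.43649418 0.09096618 0.029     ]]
```

Request:
step_arm(rows=[[[7.3,2.1,10,-1.914,9.3],[7.3,2.1,10,-1.914,9.3],[7.3,2.1,10,-1.914,9.3],[7.3,2.1,10,-1.914,9.3],[7.3,2.1,14,-1.914,9.3],[7.3,2.1,16,-1.914,9.3],[7.3,2.1,16,-1.914,9.3],[7.3,2.1,16,-1.914,9.3],[7.3,2.1,16,-1.914,9.3],[7.3,2.1,16,-1.914,9.3],[7.3,2.1,16,-1.914,9.3],[7.3,2.1,16,-1.914,9.3],[7.3,2.1,17,-1.914,9.3],[7.3,2.1,18,-1.914,7],[7.3,2.1,20,-1.914,6],[7.3,2.1,22,-1.914,5],[7.3,2.1,24,-1.914,5],[7.3,2.1,24.3,-1.914,5],[7.3,2.1,24.3,-1.914,5]]])

```text
clock: 5.85
tool_pos: [0.4349, 0.0898, 0.0349]
eef_rot: [0.45, 0.893, -0.001, -0.001]
ft_force: [-0.0, 0.3, 0.1]
grip_width: 0.0514
grasp_force: 0.0
```

Run:
```python
from h import *
s=sense();print({k:np.round(s[k],3).tolist() for k in ["clock","q","tool_pos","eef_rot","ft_force"]})
ra=R.from_quat(s["eef_rot"]).as_matrix();print(np.round(ra,3))
p=camera("wrist");cv2.imwrite("pics/w3.png",p["color"][100:])
```

```text
{'clock': 5.85, 'q': [0.088, -0.119, 2.09, 0.0, 1.173, -0.549], 'tool_pos': [0.435, 0.09, 0.035], 'eef_rot': [0.45, 0.893, -0.001, -0.001], 'ft_force': [-0.027, 0.284, 0.078]}
[[-0.595  0.804 -0.002]
 [ 0.804  0.595 -0.   ]
 [ 0.001 -0.002 -1.   ]]
```

View pics/w3.png

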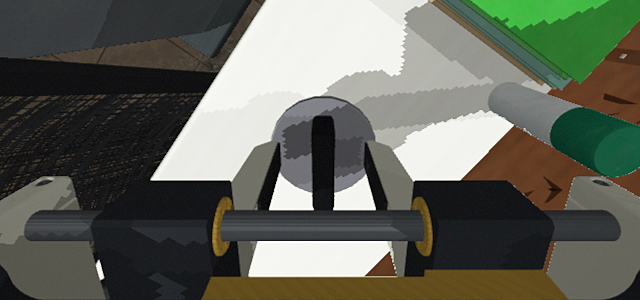

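Request:
step_arm(rows=[[[0,0,0,0,0.8],[0,0,0,0,0.8],[0,0,0,0,0.8],[0,0,0,0,0.8],[0,0,0,0,0.8],[0,0,-3,0,0.8],[0,0,-22,0,0.8],[0,0,-22,0,0.8],[0,0,-22,0,0.8],[0,0,-22,0,0.8],[0,0,-22,0,0.8]]], newtons=45)

```text
clock: 7.0
tool_pos: [0.4388, 0.0902, 0.2627]
eef_rot: [0.449, 0.893, 0.003, 0.005]
ft_force: [0.5, 0.1, -1.1]
grip_width: 0.0118
grasp_force: 45.0
```

Request:
step_arm(rows=[[[-34.2,-26.1,-4.5,1.81,0.8],[-34.2,-26.1,-4.5,1.81,0.8],[-34.2,-26.1,-4.5,1.81,0.8],[-34.2,-26.1,-4.5,1.81,0.8],[-34.2,-26.1,-4.5,1.81,0.8],[-34.2,-26.1,-4.5,1.81,0.8],[-34.2,-26.1,-4.5,1.81,0.8],[-34.2,-26.1,-4.5,1.81,0.8],[-34.2,-26.1,-4.5,1.81,0.8],[-34.2,-26.1,-4.5,1.81,0.8],[-34.2,-26.1,-4.5,1.81,0.8],[-34.2,-26.1,-4.5,1.81,0.8],[-34.2,-26.1,-4.5,1.81,0.8],[-34.2,-26.1,-4.5,1.81,0.8],[-34.2,-26.1,-4.5,1.81,0.8]]])

```text
clock: 8.5
tool_pos: [0.4301, -0.34, 0.3001]
eef_rot: [0.98, 0.2, -0.0, -0.0]
ft_force: [-1.2, 0.6, -0.9]
grip_width: 0.0114
grasp_force: 45.0
```

Run:
```python
from h import *
s=sense();print({k:np.round(s[k],3).tolist() for k in ["clock","q","tool_pos","eef_rot","ft_force"]})
import pickle
for n in ["wrist","side","scene"]:
    p=camera(n); pickle.dump(p,open(f"pics/{n}.pkl","wb"))
    for q in ["socket","intercom","test_top"]:
        print(n,q,[(np.round(r["location"],3).tolist(),round(r["score"],2)) for r in nets.find_in(p,q)][:2])
    if n=="wrist": cv2.imwrite("pics/w4.png",p["color"])
```

```text
{'clock': 8.5, 'q': [-0.762, -0.029, 1.506, 0.0, 1.665, 0.405], 'tool_pos': [0.43, -0.34, 0.3], 'eef_rot': [0.98, 0.2, -0.0, -0.0], 'ft_force': [-1.249, 0.611, -0.854]}
wrist socket [([0.571, -0.28, 0.098], 0.55)]
wrist intercom [([0.544, -0.317, 0.098], 0.96)]
wrist test_top [([0.468, -0.333, 0.119], 0.81)]
side socket [([0.572, -0.281, 0.091], 0.64)]
side intercom [([0.523, -0.294, 0.068], 0.57)]
side test_top [([0.466, -0.334, 0.114], 0.62)]
scene socket [([0.567, -0.28, 0.094], 0.86)]
scene intercom [([0.548, -0.268, 0.062], 0.7)]
scene test_top []
```

View pics/w4.png

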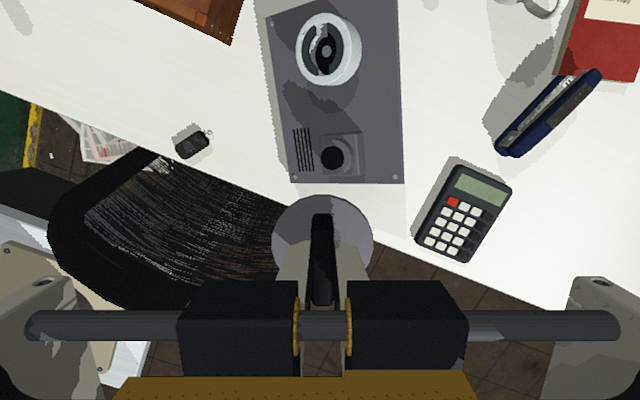

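The wrist picture shows the intercom from above. The collar is centred near (329,49), the button is at (332,158), the right-hand corners are (292,184) in front and (404,184) at the back, and the held cap is at (322,245). I'll refine the yaw and the collar centre.

Run:
```python
from h import *
import pickle
P={n:pickle.load(open(f"pics/{n}.pkl","rb")) for n in ["wrist","side"]}
p=P["wrist"];g=cv2.cvtColor(p["color"],cv2.COLOR_BGR2GRAY)
l=cv2.createLineSegmentDetector().detect(g[0:195,255:415])[0][:,0]+[255,0,255,0]
for s in l:
    if np.hypot(s[2]-s[0],s[3]-s[1])>35: print(np.round(s,1))
# back top edge at z=.117
big=[]
for n,box in [("wrist",(285,5,375,95)),("side",(298,130,335,168))]:
    u0,v0,u1,v1=box; c=cv2.cvtColor(P[n]["color"],cv2.COLOR_BGR2GRAY)[v0:v1,u0:u1]
    big.append(cv2.resize(c,(380,380),interpolation=cv2.INTER_CUBIC))
cv2.imwrite("pics/col.png",np.hstack(big))
```

```text
[397.    0.6 403.8 181.9]
[403.1 183.3 290.6 182.7]
[289.4 180.8 281.3 126.8]
[264.8  16.9 315.3  -0.5]
[281.2 126.6 264.5  17.9]
[297.7 170.5 292.  130.4]
[308.9 128.2 314.2 169.4]
[297.7 129.4 302.4 164.5]
[294.2 130.7 299.7 169.3]
[359.6 173.2 356.3 135.6]
```

View pics/col.png

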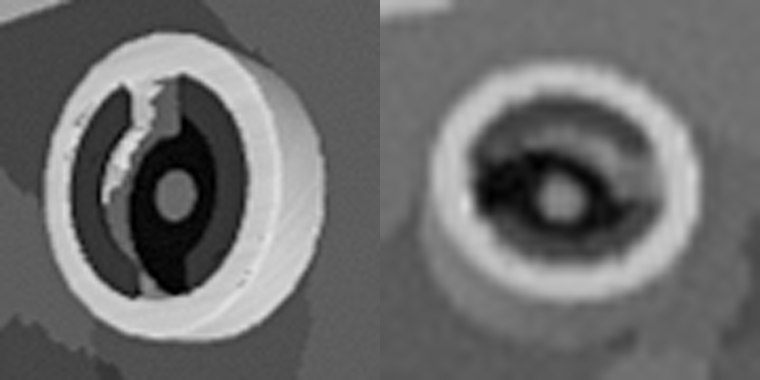

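Run:
```python
from h import *
import pickle
from scipy.optimize import least_squares
P={n:pickle.load(open(f"pics/{n}.pkl","rb")) for n in ["wrist","side"]}
w=P["wrist"]
b=onz(w,[[397,.6],[403.8,181.9]],.117);f=onz(w,[[289.4,180.8],[264.5,17.9]],.03)
for s in (b,f): d=s[0]-s[1]; print(np.round(s,4).tolist(),np.degrees(np.arctan2(d[1],d[0])),np.linalg.norm(d))
fr=onz(w,[[290,182.5]],.03)[0];br=onz(w,[[403.8,183]],.117)[0];print("right edge dir",np.degrees(np.arctan2(*(br-fr)[1::-1])),np.linalg.norm((br-fr)[:2]),fr,br)
# triangulate socket
A=[];B=[]
for n,uv in [("wrist",[322.9,48.6]),("side",[315.7,147.7])]:
    p=P[n];d=ray(p,[uv])[0];d/=np.linalg.norm(d);M=np.eye(3)-np.outer(d,d);A.append(M);B.append(M@p["eye"])
print("socket",np.linalg.lstsq(np.vstack(A),np.hstack(B),rcond=None)[0])
for c in ["wrist"]:
  for z in (.09,.092,.094,.096): print(z,onz(P[c],[[322.9,48.6]],z)[0],onz(P["side"],[[315.7,147.7]],z)[0])
# slot-direction check: model overlay
yaw=np.radians(-62.0)
```

```text
[[0.6386, -0.3354, 0.117], [0.4738, -0.4299, 0.117]] 29.825744267824412 0.19001403697717428
[[0.3996, -0.3007, 0.03], [0.5873, -0.1932, 0.03]] -150.1909220445599 0.2162382149776162
right edge dir -59.632328490578054 0.1483692667409774 [ 0.39755214 -0.30247799  0.03      ] [ 0.47255978 -0.43049085  0.117     ]
socket [ 0.56993391 -0.28224696  0.1024768 ]
0.09 [ 0.57332555 -0.28114883  0.09      ] [ 0.5737835  -0.30116617  0.09      ]
0.092 [ 0.57296779 -0.28129694  0.092     ] [ 0.57297279 -0.29810678  0.092     ]
0.094 [ 0.57261003 -0.28144505  0.094     ] [ 0.57216209 -0.29504739  0.094     ]
0.096 [ 0.57225228 -0.28159317  0.096     ] [ 0.57135139 -0.291988    0.096     ]
```

Request:
step_arm(rows=[[[-9.2,54.8,0,0,0.8],[-9.2,54.8,0,0,0.8],[-9.2,54.8,0,0,0.8],[-9.2,54.8,0,0,0.8],[-9.2,54.8,0,0,0.8],[-9.2,54.8,0,0,0.8],[-9.2,54.8,0,0,0.8],[-9.2,54.8,0,0,0.8],[-9.2,54.8,0,0,0.8],[-9.2,54.8,0,0,0.8],[-9.2,54.8,0,0,0.8],[-9.2,54.8,0,0,0.8],[-9.2,54.8,0,0,0.8],[-9.2,54.8,0,0,0.8]]])

```text
clock: 10.5
tool_pos: [0.4825, -0.7476, 0.2565]
eef_rot: [0.98, 0.199, 0.009, 0.024]
ft_force: [0.2, -0.1, -1.1]
grip_width: 0.0111
grasp_force: 45.0
```

Run:
```python
from h import *
s=sense();print({k:np.round(s[k],3).tolist() for k in ["clock","q","tool_pos","eef_rot","ft_force"]})
```

```text
{'clock': 10.5, 'q': [-1.057, 1.142, 0.022, 0.003, 1.924, 0.116], 'tool_pos': [0.482, -0.748, 0.256], 'eef_rot': [0.98, 0.199, 0.009, 0.024], 'ft_force': [0.221, -0.101, -1.058]}
```

Request:
step_arm(rows=[[[0,-10,0,0,0.8],[0,-10,0,0,0.8],[0,-10,0,0,0.8],[0,-10,0,0,0.8]]])

```text
clock: 10.9
tool_pos: [0.4466, -0.6599, 0.2545]
eef_rot: [0.98, 0.199, 0.01, 0.027]
ft_force: [1.1, -0.2, 0.5]
grip_width: 0.0115
grasp_force: 45.0
```

Run:
```python
from h import *
s=sense();print({k:np.round(s[k],3).tolist() for k in ["clock","q","tool_pos","eef_rot","ft_force"]})
```

```text
{'clock': 10.9, 'q': [-1.041, 0.628, 0.806, 0.002, 1.651, 0.129], 'tool_pos': [0.447, -0.66, 0.255], 'eef_rot': [0.98, 0.199, 0.01, 0.027], 'ft_force': [1.083, -0.209, 0.506]}
```

Request:
step_arm(rows=[[[12,100,0,0,0.8],[12,100,0,0,0.8],[12,100,0,0,0.8],[12,100,0,0,0.8],[12,100,0,0,0.8],[12,100,0,0,0.8],[12,100,0,0,0.8],[12,100,0,0,0.8],[12,100,0,0,0.8],[12,100,0,0,0.8],[12,100,0,0,0.8],[12,100,0,0,0.8]]])

```text
clock: 12.1
tool_pos: [0.499, -0.7875, 0.1772]
eef_rot: [0.979, 0.198, 0.018, 0.046]
ft_force: [-0.4, -0.3, -1.3]
grip_width: 0.0116
grasp_force: 45.0
```

Run:
```python
from h import *
s=sense();print({k:np.round(s[k],3).tolist() for k in ["clock","q","tool_pos","eef_rot","ft_force"]})
print(R.from_quat(s["eef_rot"]).as_matrix().round(3))
```

```text
{'clock': 12.1, 'q': [-1.063, 1.234, 0.022, 0.006, 1.787, 0.109], 'tool_pos': [0.499, -0.788, 0.177], 'eef_rot': [0.979, 0.198, 0.018, 0.046], 'ft_force': [-0.418, -0.267, -1.276]}
[[ 0.921  0.387  0.053]
 [ 0.39  -0.917 -0.083]
 [ 0.017  0.097 -0.995]]
```

Request:
step_arm(rows=[[[12,95,-35,0,0.8],[12,95,-35,0,0.8],[12,95,-35,0,0.8],[12,95,-35,0,0.8]]])

```text
clock: 12.5
tool_pos: [0.4987, -0.7986, 0.2142]
eef_rot: [0.977, 0.198, 0.027, 0.07]
ft_force: [-0.0, -0.5, -0.0]
grip_width: 0.0117
grasp_force: 45.0
```

```bash
cat > st.py <<'E'
from h import *
s=sense();m=R.from_quat(s["eef_rot"]).as_matrix()
print({k:np.round(s[k],3).tolist() for k in ["clock","q","tool_pos","ft_force"]})
z=m[:,2];print("tilt",np.degrees(np.arccos(-z[2])).round(2),"tiltdir",np.degrees(np.arctan2(z[1],z[0])).round(1));print(m.round(3))
E
python3 st.py
```

```text
{'clock': 12.5, 'q': [-1.071, 1.195, 0.022, 0.01, 1.775, 0.103], 'tool_pos': [0.499, -0.799, 0.214], 'ft_force': [-0.038, -0.531, -0.006]}
tilt 8.57 tiltdir -57.7
[[ 0.92   0.383  0.08 ]
 [ 0.391 -0.912 -0.126]
 [ 0.024  0.147 -0.989]]
```

Request:
step_arm(rows=[[[0,95,-38,0,0.8],[0,95,-38,0,0.8],[0,95,-38,0,0.8],[0,95,-38,0,0.8],[0,95,-38,0,0.8],[0,95,-38,0,0.8],[0,95,-38,0,0.8],[0,95,-38,0,0.8]]])

```text
clock: 13.3
tool_pos: [0.4615, -0.8171, 0.2781]
eef_rot: [0.975, 0.197, 0.034, 0.092]
ft_force: [-0.5, 0.1, -0.7]
grip_width: 0.0116
grasp_force: 45.0
```

```bash
python3 st.py
```

```text
{'clock': 13.3, 'q': [-1.119, 1.125, 0.022, 0.02, 1.798, 0.059], 'tool_pos': [0.461, -0.817, 0.278], 'ft_force': [-0.498, 0.1, -0.655]}
tilt 11.3 tiltdir -58.4
[[ 0.92   0.379  0.103]
 [ 0.392 -0.905 -0.167]
 [ 0.03   0.194 -0.981]]
```

Request:
step_arm(rows=[[[5,95,-38,0,0.8],[5,95,-38,0,0.8]]])

```text
clock: 13.5
tool_pos: [0.4617, -0.8281, 0.3026]
eef_rot: [0.973, 0.197, 0.041, 0.115]
ft_force: [0.5, -0.5, -0.6]
grip_width: 0.0119
grasp_force: 45.0
```

Request:
step_arm(rows=[[[5,95,-38,0,0.8],[5,95,-38,0,0.8]]])

```text
clock: 13.7
tool_pos: [0.4609, -0.837, 0.3292]
eef_rot: [0.97, 0.196, 0.048, 0.137]
ft_force: [-0.1, -1.1, -0.3]
grip_width: 0.0115
grasp_force: 45.0
```

```bash
python3 st.py
```

```text
{'clock': 13.7, 'q': [-1.132, 1.076, 0.022, 0.029, 1.753, 0.049], 'tool_pos': [0.461, -0.837, 0.329], 'ft_force': [-0.052, -1.09, -0.257]}
tilt 16.72 tiltdir -59.3
[[ 0.918  0.367  0.147]
 [ 0.394 -0.885 -0.247]
 [ 0.039  0.285 -0.958]]
```

Request:
step_arm(rows=[[[6,97,-25,0,0.8],[6,97,-25,0,0.8]]])

```text
clock: 13.9
tool_pos: [0.4631, -0.8488, 0.3462]
eef_rot: [0.966, 0.195, 0.055, 0.159]
ft_force: [0.0, 0.5, -0.5]
grip_width: 0.0119
grasp_force: 45.0
```

Request:
step_arm(rows=[[[6,97,-20,0,0.8],[6,97,-20,0,0.8]]])

```text
clock: 14.1
tool_pos: [0.4656, -0.8608, 0.3611]
eef_rot: [0.962, 0.194, 0.061, 0.18]
ft_force: [0.3, -0.4, -1.0]
grip_width: 0.0117
grasp_force: 45.0
```

Request:
step_arm(rows=[[[6,97,-20,0,0.8],[6,97,-20,0,0.8]]])

```text
clock: 14.3
tool_pos: [0.4675, -0.8713, 0.3802]
eef_rot: [0.958, 0.193, 0.068, 0.202]
ft_force: [0.4, 0.2, -1.2]
grip_width: 0.0118
grasp_force: 45.0
```

Request:
step_arm(rows=[[[6,97,-15,0,0.8],[6,97,-15,0,0.8]]])

```text
clock: 14.5
tool_pos: [0.4699, -0.8821, 0.3989]
eef_rot: [0.953, 0.192, 0.074, 0.224]
ft_force: [-0.3, -0.1, -1.0]
grip_width: 0.0119
grasp_force: 45.0
```

```bash
python3 st.py
```

```text
{'clock': 14.5, 'q': [-1.149, 1.023, 0.023, 0.045, 1.621, 0.037], 'tool_pos': [0.47, -0.882, 0.399], 'ft_force': [-0.271, -0.092, -0.965]}
tilt 27.29 tiltdir -60.3
[[ 0.915  0.333  0.227]
 [ 0.399 -0.826 -0.398]
 [ 0.055  0.455 -0.889]]
```

Request:
step_arm(rows=[[[8,97,-15,0,0.8],[8,97,-15,0,0.8]]])

```text
clock: 14.7
tool_pos: [0.4733, -0.8903, 0.4196]
eef_rot: [0.947, 0.191, 0.081, 0.245]
ft_force: [0.4, -0.4, -1.0]
grip_width: 0.0118
grasp_force: 45.0
```

Request:
step_arm(rows=[[[0,0,-1,0,0.8]]])

```text
clock: 14.8
tool_pos: [0.4706, -0.8854, 0.427]
eef_rot: [0.947, 0.191, 0.08, 0.244]
ft_force: [0.7, -0.2, -0.7]
grip_width: 0.0116
grasp_force: 45.0
```

```bash
python3 st.py
```

```text
{'clock': 14.8, 'q': [-1.152, 0.991, 0.035, 0.048, 1.599, 0.036], 'tool_pos': [0.471, -0.885, 0.427], 'ft_force': [0.712, -0.184, -0.704]}
tilt 29.75 tiltdir -60.4
[[ 0.914  0.322  0.245]
 [ 0.401 -0.808 -0.432]
 [ 0.059  0.493 -0.868]]
```

Request:
step_arm(rows=[[[31.3,-61.6,-5.7,-0.03,0.8],[31.3,-61.6,-5.7,-0.03,0.8],[31.3,-61.6,-5.7,-0.03,0.8],[31.3,-61.6,-5.7,-0.03,0.8],[31.3,-61.6,-5.7,-0.03,0.8],[31.3,-61.6,-5.7,-0.03,0.8],[31.3,-61.6,-5.7,-0.03,0.8],[31.3,-61.6,-5.7,-0.03,0.8],[31.3,-61.6,-5.7,-0.03,0.8],[31.3,-61.6,-5.7,-0.03,0.8],[31.3,-61.6,-5.7,-0.03,0.8],[31.3,-61.6,-5.7,-0.03,0.8],[31.3,-61.6,-5.7,-0.03,0.8],[31.3,-61.6,-5.7,-0.03,0.8],[31.3,-61.6,-5.7,-0.03,0.8],[31.3,-61.6,-5.7,-0.03,0.8]]])

```text
clock: 16.4
tool_pos: [0.5436, -0.2343, 0.1903]
eef_rot: [0.944, 0.206, 0.077, 0.245]
ft_force: [-0.7, -0.3, -1.1]
grip_width: 0.0116
grasp_force: 45.0
```

```bash
python3 st.py
python3 - <<'E'
from h import *
import pickle
for n in ["wrist","side","scene"]:
    p=camera(n); pickle.dump(p,open(f"pics/{n}5.pkl","wb"))
    for q in ["socket","cap_grip","test_top"]:
        print(n,q,[(np.round(r["location"],3).tolist(),round(r["score"],2)) for r in nets.find_in(p,q)][:2])
    if n=="wrist": w=p["color"]
    if n=="side": c=cv2.resize(p["color"][70:190,260:420],(640,480),interpolation=cv2.INTER_CUBIC)
cv2.imwrite("pics/w5.png",np.vstack([cv2.resize(w[:240],(640,240)),c[:350]]))
E
```

```text
{'clock': 16.4, 'q': [-0.27, -0.217, 1.969, -0.416, 1.044, 1.02], 'tool_pos': [0.544, -0.234, 0.19], 'ft_force': [-0.669, -0.283, -1.075]}
tilt 29.71 tiltdir -60.3
[[ 0.904  0.351  0.245]
 [ 0.426 -0.796 -0.431]
 [ 0.044  0.494 -0.869]]
wrist socket [([0.583, -0.272, 0.097], 0.62)]
wrist cap_grip []
wrist test_top []
side socket [([0.569, -0.276, 0.09], 0.93)]
side cap_grip [([0.564, -0.22, 0.184], 0.46)]
side test_top [([0.464, -0.333, 0.114], 0.53), ([0.566, -0.279, 0.096], 0.27)]
scene socket [([0.566, -0.279, 0.096], 0.87)]
scene cap_grip [([0.527, -0.236, 0.178], 0.51)]
scene test_top [([0.461, -0.328, 0.113], 0.5)]
```

View pics/w5.png

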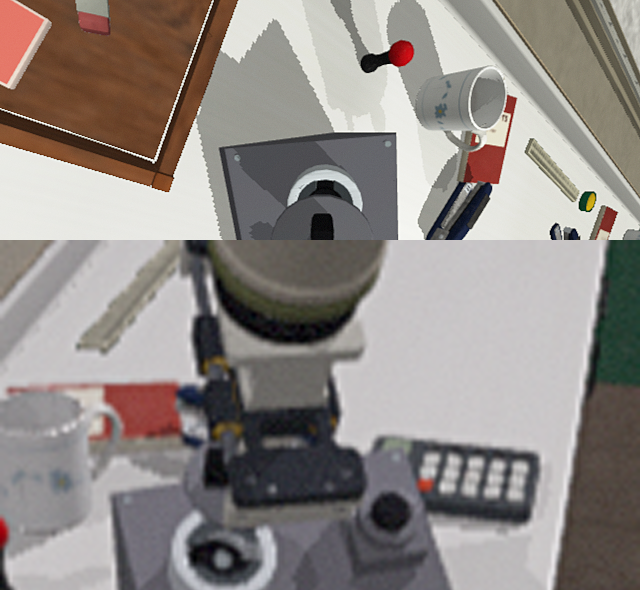

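In the wrist view (top) the collar's upper arc shows behind the held cap at (325,195). In the side view the socket is at about (316,150), free and below the cap. I'll fit the 72 mm rim circle to the contours in several views.

```bash
cat > fit.py <<'E'
from h import *
import pickle
from scipy.optimize import least_squares
yaw=np.radians(-60.2);xs=np.array([np.cos(yaw)*.866,np.sin(yaw)*.866,.5]);a=np.array([-.5*np.cos(yaw),-.5*np.sin(yaw),.866]);ys=np.cross(a,xs)
L=lambda n:pickle.load(open(f"pics/{n}.pkl","rb"))
def circ(S,r=.036,n=360):
    t=np.linspace(0,2*np.pi,n,endpoint=False);return S+r*(np.cos(t)[:,None]*xs+np.sin(t)[:,None]*ys),t
# (picture, range of angle where outer rim is silhouette)
S0=np.array([.570,-.282,.102])
def edges(p,S,keep):
    g=cv2.GaussianBlur(cv2.cvtColor(p["color"],6),(0,0),.8).astype(np.float32)
    X,t=circ(S,n=120);c=proj(p,S)[0];u=proj(p,X);out=[]
    for k in range(120):
        if not keep(t[k],u[k],c):continue
        d=u[k]-c;L=np.linalg.norm(d);d/=L;rr=np.arange(-7,7,.25)
        q=np.float32(u[k]+rr[:,None]*d);v=cv2.remap(g,q[:,:1].copy(),q[:,1:].copy(),1)[:,0]
        gr=np.diff(v);j=np.argmin(gr)
        if gr[j]<-6: out.append(q[j])
    return np.array(out)
views=[(L("wrist"),lambda t,u,c:u[0]<c[0]-3),(L("side"),lambda t,u,c:u[1]<c[1]),(L("wrist5"),lambda t,u,c:u[1]<c[1]-12)]
S=S0
for it in range(4):
    E=[edges(p,S,k) for p,k in views]
    def res(S):
        r=[]
        for (p,_),e in zip(views,E):
            u=proj(p,circ(S)[0]);dd=np.linalg.norm(e[:,None]-u[None],axis=2).min(1);r+=list(dd)
        return np.array(r)
    o=least_squares(res,S,loss="soft_l1",f_scale=1);S=o.x
    print(S.round(4),[len(e) for e in E],np.abs(res(S)).mean().round(2),np.abs(res(S)).max().round(1))
for (p,_),e in zip(views,E):
    r=np.linalg.norm(e[:,None]-proj(p,circ(S)[0])[None],axis=2).min(1);print(r.mean().round(2))
s=sense();m=R.from_quat(s["eef_rot"]).as_matrix();G=s["tool_pos"]-.017*m[:,2]
d=G-S;print("cap_grip in socket mm",(np.array([xs@d,ys@d,a@d])*1000).round(1),"tool z vs -a deg",np.degrees(np.arccos(-a@m[:,2])).round(2),"tool x in sock",(m[:,0]@xs).round(3),(m[:,0]@ys).round(3))
lat=S+a*(a@d)-G;print("fix in tool axes mm",(m.T@lat*1000).round(1))
E
python3 fit.py
```

```text
[ 0.5688 -0.2822  0.1028] [56, 60, 47] 0.4 1.6
[ 0.5688 -0.2822  0.1028] [56, 60, 47] 0.38 1.5
[ 0.5689 -0.2822  0.1028] [56, 60, 47] 0.39 1.5
[ 0.5688 -0.2821  0.1028] [56, 60, 47] 0.37 1.5
0.51
0.22
0.4
cap_grip in socket mm [  1.    0.3 119. ] tool z vs -a deg 0.46 tool x in sock 0.093 0.996
fix in tool axes mm [-0.4 -1.   0. ]
```

Request:
step_arm(rows=[[[0,-0.1,3,0,0.8],[0,-0.1,5,0,0.8],[0,-0.1,6.2,0,0.8],[0,-0.1,6.5,0,0.8],[0,-0.1,6.8,0,0.8],[0,-0.1,7.1,0,0.8],[0,-0.1,7.4,0,0.8],[0,-0.1,7.4,0,0.8]]])

```text
clock: 17.8
tool_pos: [0.5624, -0.2688, 0.1271]
eef_rot: [0.944, 0.205, 0.077, 0.245]
ft_force: [-1.0, -0.2, 0.1]
grip_width: 0.0117
grasp_force: 45.0
```

```bash
sed -i '/^views=/,/^    r=np/d;/^S=S0/d' fit.py; grep -n "for (p,_)" fit.py
cat > rel.py <<'E'
from h import *
yaw=np.radians(-60.2);xs=np.array([np.cos(yaw)*.866,np.sin(yaw)*.866,.5]);a=np.array([-.5*np.cos(yaw),-.5*np.sin(yaw),.866]);ys=np.cross(a,xs)
S=np.array([.5688,-.2821,.1028]);B=np.c_[xs,ys,a]
s=sense();m=R.from_quat(s["eef_rot"]).as_matrix();d=s["tool_pos"]-.017*m[:,2]-S
print(s["clock"],"grip in socket mm",(B.T@d*1000).round(1),"F sock",(B.T@s["ft_force"]).round(1),"F tool",(m.T@s["ft_force"]).round(1),"x ang",np.degrees(np.arctan2(m[:,0]@ys,m[:,0]@xs)).round(1),"q",np.round(s["q"],2),"T",(m.T@s["ft_torque"]).round(2))
E
python3 rel.py
```

```text
17.8 grip in socket mm [-0.6  1.  45.4] F sock [-0.2 -0.9  0.3] F tool [-0.9 -0.1 -0.3] x ang 84.7 q [-0.33 -0.08  1.96 -0.44  0.9   1.03] T [0.25 0.06 0.02]
```

Request:
step_arm(rows=[[[-0.1,-0.05,0.4,0,0.8],[-0.1,-0.05,0.8,0,0.8],[-0.1,-0.05,1.1,0,0.8],[-0.1,-0.05,1.3,0,0.8],[-0.1,-0.05,1.5,0,0.8],[-0.1,-0.05,1.65,0,0.8],[-0.1,-0.05,1.65,0,0.8]]])

```text
clock: 18.5
tool_pos: [0.5663, -0.2742, 0.1156]
eef_rot: [0.944, 0.205, 0.078, 0.245]
ft_force: [-23.3, 30.8, 36.8]
grip_width: 0.0117
grasp_force: 45.0
```

```bash
python3 rel.py
```

```text
18.5 grip in socket mm [-0.6  1.8 32.1] F sock [-14.8  -4.9  51. ] F tool [ -6.2 -14.4 -51. ] x ang 84.7 q [-0.34 -0.05  1.96 -0.44  0.87  1.03] T [ 2.65 -1.29 -0.05]
```

Request:
step_arm(rows=[[[-0.05,0,-0.2,0,0.8],[-0.05,0,-0.2,0,0.8]]])

```text
clock: 18.7
tool_pos: [0.5656, -0.2746, 0.1157]
eef_rot: [0.944, 0.205, 0.078, 0.246]
ft_force: [-4.2, 11.9, 12.7]
grip_width: 0.0116
grasp_force: 45.0
```

```bash
python3 rel.py
python3 - <<'E'
from h import *
p=camera("side");c=cv2.resize(p["color"][90:190,270:390],(600,500),interpolation=cv2.INTER_CUBIC)
cv2.imwrite("pics/s6.png",c)
E
```

```text
18.7 grip in socket mm [-0.5  1.  32.2] F sock [-4.4  2.3 17.2] F tool [  1.9  -4.6 -17.2] x ang 84.7 q [-0.34 -0.05  1.96 -0.44  0.87  1.03] T [0.84 0.28 0.01]
```

View pics/s6.png

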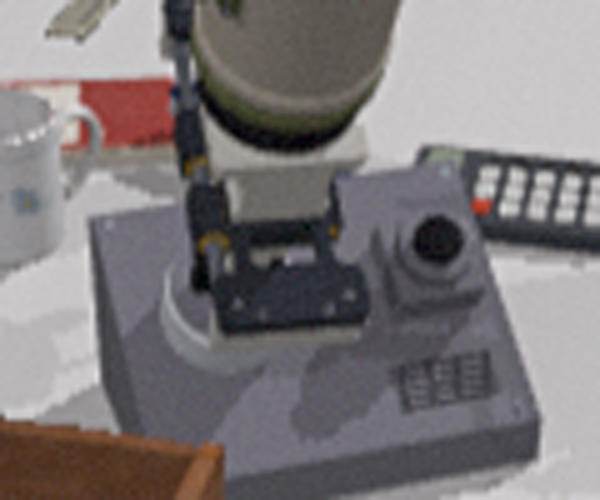

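In the side picture the flange sits flush on the collar at about (230,320) with no gap. The contact is stiff, so the cap is fully pressed in. Twisting clockwise next.

Request:
step_arm(rows=[[[0,0,0,0.15,0.8],[0,0,0,0.3,0.8],[0,0,0,0.45,0.8],[0,0,0,0.6,0.8],[0,0,0,0.6,0.8]]])

```text
clock: 19.25
tool_pos: [0.5658, -0.2753, 0.116]
eef_rot: [0.962, -0.086, 0.148, 0.211]
ft_force: [-4.2, 7.9, 12.2]
grip_width: 0.0118
grasp_force: 45.0
```

```bash
python3 rel.py
```

```text
19.25 grip in socket mm [ 0.2  0.8 32.2] F sock [-1.6  0.3 15. ] F tool [ -0.8  -1.4 -15. ] x ang 50.0 q [-0.34 -0.05  1.96 -0.44  0.87  1.64] T [ 0.41 -0.11  0.19]
```

Request:
step_arm(rows=[[[0,0,0,0.15,0.8],[0,0,0,0.3,0.8],[0,0,0,0.45,0.8],[0,0,0,0.6,0.8],[0,0,0,0.75,0.8],[0,0,0,0.85,0.8],[0,0,0,0.9,0.8],[0,0,0,0.9,0.8]]])

```text
clock: 20.05
tool_pos: [0.5656, -0.2755, 0.1161]
eef_rot: [0.83, -0.494, 0.225, 0.127]
ft_force: [-3.9, 6.9, 12.5]
grip_width: 0.0118
grasp_force: 45.0
```

```bash
python3 rel.py
```

```text
20.05 grip in socket mm [ 0.3  0.5 32.2] F sock [-0.6  0.  14.8] F tool [ -0.6  -0.  -14.8] x ang -1.4 q [-0.34 -0.05  1.96 -0.44  0.87  2.53] T [ 0.12 -0.41  0.08]
```

Request:
step_arm(rows=[[[0,0,0,0.04,0.8],[0,0,0,0.08,0.8],[0,0,0,0.08,0.8]]])

```text
clock: 20.35
tool_pos: [0.5656, -0.2755, 0.1161]
eef_rot: [0.81, -0.527, 0.23, 0.118]
ft_force: [-4.6, 6.8, 13.7]
grip_width: 0.0119
grasp_force: 45.0
```

```bash
python3 rel.py
```

```text
20.35 grip in socket mm [ 0.3  0.5 32.2] F sock [-0.3 -0.6 16. ] F tool [ -0.2   0.6 -16. ] x ang -5.9 q [-0.34 -0.05  1.96 -0.44  0.87  2.61] T [ 0.06 -0.41  0.02]
```

Request:
step_arm(rows=[[[0,0,-0.2,-0.03,0.8],[0,0,-0.35,-0.03,0.8],[0,0,-0.35,-0.03,0.8]]])

```text
clock: 20.65
tool_pos: [0.5639, -0.2739, 0.1177]
eef_rot: [0.818, -0.515, 0.227, 0.121]
ft_force: [1.5, 1.1, 4.9]
grip_width: 0.0117
grasp_force: 45.0
```

```bash
python3 rel.py
python3 - <<'E'
from h import *
p=camera("wrist");q=camera("side")
cv2.imwrite("pics/s7.png",np.vstack([cv2.resize(p["color"][150:],(640,250)),cv2.resize(q["color"][100:175,280:440],(640,300),interpolation=2)]))
E
```

```text
20.65 grip in socket mm [-0.7 -0.1 34.6] F sock [2.3 1.8 4.4] F tool [ 2.1 -2.  -4.4] x ang -4.1 q [-0.34 -0.06  1.96 -0.44  0.87  2.58] T [ 0.5   0.05 -0.01]
```

View pics/s7.png

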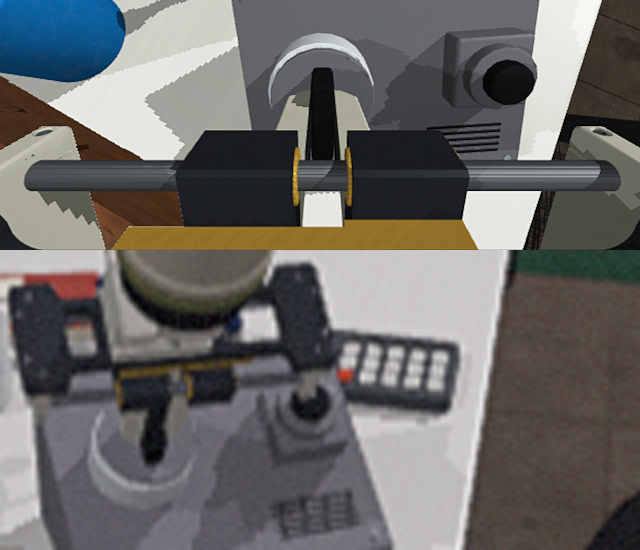

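In the top (wrist) view the cap is in the collar at (322,80), with its wing parallel to the intercom's side edges. The side view shows the same, with the wing pointing up the slope. I'll continue easing off.

Request:
step_arm(rows=[[[0,0,-0.15,0,0.8],[0,0,-0.25,0,0.8],[0,0,-0.25,0,0.8]]])

```text
clock: 21.05
tool_pos: [0.563, -0.2727, 0.1193]
eef_rot: [0.818, -0.514, 0.227, 0.121]
ft_force: [5.2, 1.1, 3.3]
grip_width: 0.0118
grasp_force: 45.0
```

```bash
python3 rel.py
```

```text
21.05 grip in socket mm [-1.3 -0.3 36.8] F sock [3.1 5.  2. ] F tool [ 2.7 -5.2 -2. ] x ang -4.1 q [-0.34 -0.06  1.97 -0.44  0.88  2.58] T [ 1.08  0.25 -0.04]
```

Request:
step_arm(rows=[[[0,0,-0.15,0,0.8],[0,0,-0.2,0,0.8]]])

```text
clock: 21.25
tool_pos: [0.5626, -0.2722, 0.1197]
eef_rot: [0.818, -0.514, 0.227, 0.121]
ft_force: [18.8, -13.4, -16.0]
grip_width: 0.0113
grasp_force: 45.0
```

```bash
python3 rel.py
```

```text
21.25 grip in socket mm [-1.6 -0.5 37.5] F sock [ 10.2   9.7 -24.4] F tool [  9.5 -10.4  24.3] x ang -4.1 q [-0.33 -0.06  1.97 -0.44  0.88  2.58] T [ 2.34  1.58 -0.01]
```

Request:
step_arm(rows=[[[0,0,0.25,0,0.8],[0,0,0.25,0,1.6],[0,0,0.25,0,3],[0,0,0.25,0,4],[0,0,-1,0,5],[0,0,-4,0,5],[0,0,-8,0,5],[0,0,-10,0,3],[0,0,-10,0,0]]])

```text
clock: 22.15
tool_pos: [0.5391, -0.228, 0.2123]
eef_rot: [0.818, -0.514, 0.229, 0.121]
ft_force: [0.3, 0.3, 0.5]
grip_width: 0.0381
grasp_force: 0.0
```

```bash
python3 rel.py; python3 st.py
python3 - <<'E'
from h import *
import pickle
for n in ["wrist","side","scene"]:
    p=camera(n); pickle.dump(p,open(f"pics/{n}8.pkl","wb"))
    for q in ["cap_grip","test_top"]:
        print(n,q,[(np.round(r["location"],3).tolist(),round(r["score"],2)) for r in nets.find_in(p,q)][:2])
    if n=="wrist": w=p["color"]
    if n=="side": c=cv2.resize(p["color"][100:180,270:398],(640,400),interpolation=2)
    if n=="wrist": print(p["eye"],p["attitude"])
cv2.imwrite("pics/w8.png",np.vstack([cv2.resize(w[50:250],(640,200)),c]))
E
```

```text
22.15 grip in socket mm [  1.3   1.  142.7] F sock [0.1 0.4 0.5] F tool [ 0.1 -0.4 -0.5] x ang -4.2 q [-0.26 -0.26  1.96 -0.41  1.08  2.56] T [ 0.09 -0.25  0.06]
{'clock': 22.15, 'q': [-0.259, -0.257, 1.964, -0.412, 1.085, 2.564], 'tool_pos': [0.539, -0.228, 0.212], 'ft_force': [0.264, 0.32, 0.477]}
tilt 30.03 tiltdir -59.9
[[ 0.366 -0.896  0.251]
 [-0.785 -0.442 -0.433]
 [ 0.499 -0.039 -0.866]]
wrist cap_grip [([0.565, -0.275, 0.121], 0.88)]
wrist test_top [([0.467, -0.332, 0.121], 0.76), ([0.562, -0.275, 0.118], 0.29)]
[ 0.52770007 -0.22181555  0.39750486] [-0.04457106  0.10467267  0.96803473 -0.22353037]
side cap_grip [([0.561, -0.263, 0.112], 0.79)]
side test_top []
scene cap_grip [([0.556, -0.271, 0.119], 0.66)]
scene test_top [([0.512, 0.19, 0.051], 0.32)]
```

View pics/w8.png

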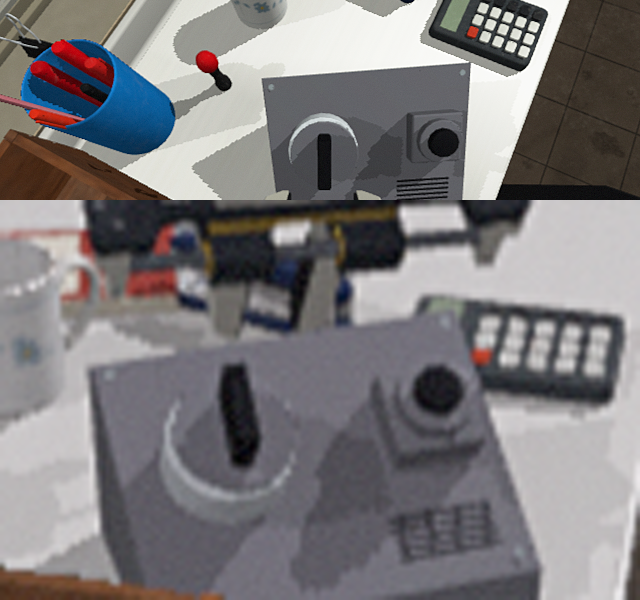

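The wrist view (top) shows the released cap at (322,160) with its wing parallel to the intercom sides, and the button at (443,142). In the side view the wing points up the slope and the flange sits in the collar. I'll verify the numbers and locate the button.

Run:
```python
from h import *
import pickle
yaw=np.radians(-60.2);xs=np.array([np.cos(yaw)*.866,np.sin(yaw)*.866,.5]);a=np.array([-.5*np.cos(yaw),-.5*np.sin(yaw),.866]);ys=np.cross(a,xs)
S=np.array([.5688,-.2821,.1028]);B=np.c_[xs,ys,a]
def sock(p,uv,h):
    d=ray(p,uv);t=((S-p["eye"])@a+h)/(d@a);return (p["eye"]+d*t[:,None]-S)@B*1000
def blob(p,box):
    u0,v0,u1,v1=box
    m=np.all(p["color"][v0:v1,u0:u1]<50,axis=2).astype(np.uint8);n,l,st,ce=cv2.connectedComponentsWithStats(m);k=1+np.argmax(st[1:,4])
    return np.argwhere(l==k)[:,::-1]+[u0,v0],ce[k]+[u0,v0]
w=pickle.load(open("pics/wrist8.pkl","rb"));sd=pickle.load(open("pics/side8.pkl","rb"))
yx,c=blob(w,(305,175,342,245));X=sock(w,yx,.044)[:,:2];r=cv2.minAreaRect(np.float32(X));print("wing",r,X.mean(0))
for P in ([.467,-.332,.121],[.466,-.334,.114],[.468,-.333,.119],[.461,-.328,.113]): print("net test",((np.array(P)-S)@B*1000).round(1))
cs=[]
for p,box in ((w,(425,175,470,212)),(sd,(345,125,368,148))):
    yx,c=blob(p,box);cs.append((p,c));print("btn",len(yx),c,[(h,sock(p,[c],h/1000)[0][:2].round(1).tolist()) for h in (-5,0,5,10)])
A=[];Q=[]
for p,c in cs:
    d=ray(p,[c])[0];d/=np.linalg.norm(d);M=np.eye(3)-np.outer(d,d);A.append(M);Q.append(M@p["eye"])
T=np.linalg.lstsq(np.vstack(A),np.hstack(Q),rcond=None)[0];print("tri",T,((T-S)@B*1000).round(1))
s=sense();m=R.from_quat(s["eef_rot"]).as_matrix();print("tool delta cm",(m.T@(T-s["tool_pos"])*100).round(2))
```

```text
wing ((2.5301361083984375, -0.28664588928222656), (11.31166934967041, 51.1223258972168), 86.25949096679688) [ 3.17033504 -0.59196702]
net test [   2.8 -113.1   19.4]
net test [   0.4 -115.    12.7]
net test [   3.  -112.8   17. ]
net test [  -6.8 -116.4   15.7]
btn 693 [442.78643579 192.19336219] [(-5, [-0.7, -123.7]), (0, [0.7, -121.7]), (5, [2.1, -119.7]), (10, [3.6, -117.7])]
btn 66 [357.10606061 137.84848485] [(-5, [11.4, -123.6]), (0, [8.9, -121.7]), (5, [6.3, -119.8]), (10, [3.7, -117.8])]
tri [ 0.46568493 -0.33891883  0.1133989 ] [   3.6 -117.7   10.1]
tool delta cm [ 1.44 11.56 11.08]
```

Request:
step_arm(rows=[[[1.4,11.6,4,0,0],[1.4,11.6,6,0,0],[1.4,11.6,8,0,0],[1.4,11.6,9.5,0,0],[1.4,11.6,10.3,0,0],[1.4,11.6,10.7,0,0],[1.4,11.6,11.1,0,0],[1.4,11.6,11.4,0,0],[1.4,11.6,11.4,0,0]]])

```text
clock: 23.5
tool_pos: [0.4668, -0.339, 0.1144]
eef_rot: [0.818, -0.514, 0.226, 0.122]
ft_force: [-31.7, 29.2, 36.6]
grip_width: 0.0008
grasp_force: 26.3
```

```bash
python3 rel.py
```

```text
23.5 grip in socket mm [   4.7 -116.7   27.7] F sock [-17.3 -13.   52.3] F tool [-16.6  14.4 -52.1] x ang -4.1 q [-0.56 -0.26  2.15 -0.33  0.81  2.3 ] T [-2.53 -3.42 -0.01]
```

Request:
step_arm(rows=[[[0,0,-0.4,0,0],[0,0,-0.4,0,0]]])

```text
clock: 23.7
tool_pos: [0.4671, -0.3379, 0.1171]
eef_rot: [0.818, -0.514, 0.228, 0.121]
ft_force: [-2.0, 1.2, 2.4]
grip_width: 0.0006
grasp_force: 1.9
```

```bash
python3 rel.py
```

```text
23.7 grip in socket mm [   5.3 -115.9   30.4] F sock [-0.6 -1.2  3.1] F tool [-0.5  1.2 -3.1] x ang -4.0 q [-0.56 -0.27  2.15 -0.33  0.81  2.3 ] T [-0.21 -0.37  0.02]
```

Request:
step_arm(rows=[[[0,0,-0.3,0,0],[0,0,-0.3,0,0]]])

```text
clock: 23.9
tool_pos: [0.4663, -0.3369, 0.1191]
eef_rot: [0.818, -0.514, 0.228, 0.121]
ft_force: [2.3, 0.6, 2.1]
grip_width: 0.0005
grasp_force: 1.2
```

```bash
python3 rel.py
```

```text
23.9 grip in socket mm [   5.2 -116.2   32.8] F sock [1.6 2.3 1.5] F tool [ 1.4 -2.4 -1.6] x ang -4.1 q [-0.56 -0.28  2.16 -0.33  0.82  2.3 ] T [ 0.19 -0.17  0.01]
```

The spring profile (3.1 N, then 1.5 N, reaching zero about 6 mm above the bottomed point) confirms a full press. Retreating now.

Request:
step_arm(rows=[[[0,0,-3,0,0],[0,0,-8,0,0],[0,0,-12,0,0],[0,0,-12,0,0],[0,0,-12,0,0],[0,0,-12,0,0]]])

```text
clock: 24.5
tool_pos: [0.435, -0.285, 0.2201]
eef_rot: [0.818, -0.514, 0.225, 0.122]
ft_force: [0.1, -0.8, -0.1]
grip_width: 0.0002
grasp_force: 0.0
```

```bash
python3 rel.py
python3 - <<'E'
from h import *
p=camera("side")
for q in ["cap_grip","glue_stick","gate_fob","test_top"]: print(q,[(np.round(r["location"],3).tolist(),round(r["score"],2)) for r in nets.find_in(p,q)][:1])
import pickle;o=pickle.load(open("pics/side8.pkl","rb"))["color"]
print("change at cap",np.abs(o[140:165,298:335].astype(int)-p["color"][140:165,298:335]).mean())
print(sign_off())
E
```

```text
24.5 grip in socket mm [   3.4 -117.5  150.6] F sock [ 0.6 -0.3 -0.5] F tool [0.7 0.2 0.5] x ang -4.1 q [-0.48 -0.54  2.16 -0.31  1.1   2.29] T [ 0.06 -0.34  0.02]
cap_grip [([0.565, -0.265, 0.112], 0.97)]
glue_stick [([0.522, 0.194, 0.063], 0.71)]
gate_fob [([0.387, -0.13, 0.011], 0.49)]
test_top [([0.467, -0.334, 0.115], 0.43)]
change at cap 2.5102702702702704
the job is handed in; nothing more can be done
None
```

I handed the job in at about 24.6 s: the cap is locked in the socket and let go, the test button was pressed fully in and has sprung back, and the fob and glue stick are where they were; sign-off returned no verdict, so this rests on my own force and camera checks.

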